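# Balance the lifting handle and move the transfer case

### The arm

A 6-joint arm with a two-finger parallel gripper is mounted at the origin on a cart in front of the work surface, level with it; the furniture and walls round the work are solid. World frame = base frame: x ahead of the robot, y to its left, z up, the work surface at z = 0. Lengths are in m, angles in rad, forces in N, time in s.
With the tool pointing down it reaches from about 0.4 to 0.925 m from the base axis. Payload 3.4 kg.
Tool frame: the origin (TCP) lies midway between the tips of the shut fingers; the grasp point (between the pads) lies 19 mm behind it; z points along the fingers, y is the line along which they close (so a half turn about z gives the same grasp; the last joint's range is limited). The gripper opens to 85 mm and grips with 20 to 120 N. Pads are 22 mm wide; open, the fingers measure 114 mm over their backs; the gripper's body (76 mm by 85 mm) begins 54 mm behind the grasp point. The pads swing forward as they close: fully open they stand 13 mm farther back than shut.
Start: joints at [-1.268, 0.307, 1.506, -0, 1.328, -0.073], TCP at [0.211, -0.535, 0.231] pointing down, gripper open.
Joint ranges: [-3.12, 3.12], [-1.05, 2.28], [0.14, 2.33], [-1.42, 4.57], [0.1, 2.73], [-2.68, 2.68]. Speed limits (rad/s): [2.57, 2.57, 3.14, 3.14, 3.14, 3.14].

### API

Orientations are given as [roll, pitch, yaw] about the fixed x, y, z axes, in that order (R = Rz(yaw) Ry(pitch) Rx(roll)).
In Python, from rig import move_to, move_l, goto_joints, gripper_open, close, dwell, inverse_kinematics, get_state, capture, calibration, IKError, close_job gives the robot as it stands. Calls block until the motion is done:
- move_to(position, orientation): joint-space move of the TCP to a pose.
- move_l(position, attitude=None, rate=0.15): straight line of the TCP; attitude=None keeps the orientation; rate is the mean speed in m/s.
- goto_joints(angles): joint-space move.
- gripper_open() and close(f_grip=None): open the fingers fully, or close them until they stop; f_grip is the grip in N (None keeps the last).
- dwell(seconds).
- inverse_kinematics(position, orientation): joint angles nearest the present ones, or None.
- get_state(): the state.
- capture(name): name is "scene" or "top" or "wrist"; returns the picture (400x640x3 uint8, red, green, blue); there is no depth.
- calibration(name): a dict with "camera_matrix" (3x3 intrinsics, pixels), "R" (3x3) and "t" (3): a world point X has camera coordinates R X + t; the wrist camera has in their place "tool_from_camera" (4x4, takes a point from camera to tool coordinates, whose origin is the TCP and whose axes are the flange's). Camera axes: x right, y down, z forward; pixel columns grow to the right and rows downward; lengths in m; the calibration is good to about 2 mm. A picture is of the moment at which its call begins: read the wrist's pose just before it. calibration takes no time and is no camera call.
A pose or a line that the arm cannot do raises IKError and nothing moves.
- close_job(): hands the job in; it is judged then, once.
The state is a dict: "time_s": time; "joint_pos": joint angles; "joint_velocities": joint speeds; "joint_torque": joint torques, N m; "tool_pos": TCP position; "eef_rot": TCP orientation; "force": force on the tool from outside, world axes, zero at the start; "torque": the same for the moment, N m; "grip_width": opening from 0.0 (shut) to 1.0 (fully open); "grip_force": force on a finger pad.
Only numpy, scipy, OpenCV 4.12 (cv2) and the standard library are available. Lean on these libraries where they do the work, as an engineer would, in place of code of your own. Each camera call takes 0.05 s, during which the arm holds its last target. There are 200 camera calls.

### The job

Lift the closed blue-and-grey transfer case by its red D-handle and set it down gently and squarely inside the white frame on the low platform, long side along the frame's long side (either way round). The load inside is off-centre and cannot be seen: small trial lifts will show where the handle has to stand, so slide it along its track until the case hangs level, and never let the case lean more than about 15 degrees. Leave the vial and the other things on the bench undisturbed.

Things in the scene. Friction and masses are not known exactly. Their poses are not given: they have to be found in the camera images.
- case_mid (a point): centre (half-way up) of the closed transfer case: grey body, blue lid, 180 long x 90 wide x 50 mm high with feet, 0.7 to 1.05 kg in all; x along its long side and the handle's track, y across, z up. It stands loose on four rubber feet 16 mm across at x = +-80, y = +-34 mm; this point is 25 mm above the surface under it
- carriage (a joint): position (m) of the handle's carriage along the track on the lid, in the case's +x direction, 0 at the middle of the case, end stops at +-0.055. It stays where it is left; sliding it takes about 2.5 N. The case stays put on its grippy feet (over 5 N) only while it stands with its full weight; held half-lifted, it drags along instead
- lift_handle: red D-handle, a stirrup hinged on the carriage. Origin on the hinge axis, which runs across the case (y) 71 mm above the case's underside; z points from the hinge to the top bar. It swings along the track up to 0.7 rad either side, so the case tips under it like a pendulum unless the balance point is below the hinge. Let go, it stays roughly where it leans
- handle_bar (a point): centre of the handle's straight top bar, 45 mm from the hinge axis (116 mm above the case's underside when upright). The bar is 10 x 10 mm in section and runs across the case (y), 50 mm clear between the legs, about 30 mm free below it: pinch it from above, fingers closing along the case's x; it turns upright between the pads
- pad_top (a point): middle of the top of the fixed platform: aluminium plate with a black rubber mat, 140 x 240 mm, its top 25 mm above the worktop; z up, long side along this frame's y. A white frame printed flat on the mat encloses 110 x 200 mm.
- vial: glass sample vial with a white cap, 22 mm diameter, 68 mm tall, loose, standing between case and platform; origin at its underside. Leave it standing.
- multimeter_1: green-black multimeter 142 x 68 x 43 mm, loose; origin at its underside. Leave alone.
- tape: roll of masking tape, 96 mm diameter, 25 mm high, loose. Leave alone.
- dish: petri dish, 92 mm diameter, 15 mm high, loose. Leave alone.
- spanner_1: steel spanner 28 x 150 x 8 mm, loose. Leave alone.
- clamp: aluminium ring clamp with a red wing nut, 57 x 88 x 17 mm, loose. Leave alone.
- case: the same case; origin at the middle of its underside, axes as for its centre point. A heavy load is fixed inside, somewhere along x: the balance point of the whole lies on the middle line, up to 40 mm from the middle either way, about 25 mm above the underside
- platform: the same platform; origin on the worktop under its middle, axes as for its top.

How it is judged:
By the outcome, as a careful person would: the job done as asked, in the order asked, and still so for the second after the job is handed in, with the robot touching nothing.
It also fails if it takes over 72 s, if anything falls off the work surface, if the arm or the gripper's body presses on something with over 40 N, if the wrist force passes 120 N, or if a joint passes its speed limit or range.

## Working session

There is one attempt and no reset: what is moved stays moved. The work goes in short steps, each a Python script; the robot and the scene stay as the last script left them, time stands still between calls to the robot, and variables do not carry over. Pictures are saved under pics/ and viewed, at most 10 in all, crops included, and the job is handed in when it is done.

```bash
mkdir -p pics
python3 - <<'E'
from rig import *
import cv2,numpy as np
for n in("scene","top"):
    cv2.imwrite(f"pics/{n}0.png",capture(n)[:,:,::-1])
    c=calibration(n);print(n,np.round(c["camera_matrix"],1).tolist(),np.round(c["R"],3).tolist(),np.round(c["t"],3))
print(get_state())
E
```

```text
scene [[400.0, 0.0, 318.7], [0.0, 400.0, 203.3], [0.0, 0.0, 1.0]] [[-0.413, -0.91, 0.016], [-0.596, 0.257, -0.761], [0.689, -0.324, -0.648]] [0.29  0.391 0.955]
top [[454.8, 0.0, 321.8], [0.0, 454.8, 201.8], [0.0, 0.0, 1.0]] [[-0.001, -1.0, -0.001], [-0.976, 0.001, -0.217], [0.217, 0.001, -0.976]] [0.085 0.549 1.277]
{'time_s': 0.1, 'joint_pos': array([-1.26849424e+00,  3.07500855e-01,  1.50751259e+00, -2.44873424e-06,
        1.32839518e+00, -7.35085471e-02]), 'joint_velocities': array([-0.00037384, -0.00056078, -0.00223205, -0.00237584, -0.00244993,
        0.00078135]), 'joint_torque': array([ 3.56540513e-04, -4.58531606e+01, -2.52610052e+01, -1.72050650e-04,
        5.42633235e-03, -6.73203360e-07]), 'tool_pos': array([ 0.21083102, -0.53430129,  0.230483  ]), 'eef_rot': array([-3.13978141e+00, -1.30999924e-04,  3.75811105e-01]), 'force': array([-0.23134878,  0.00898142,  0.68839496]), 'torque': array([-0.05045672, -0.01154434,  0.0463175 ]), 'grip_force': 0.0, 'grip_width': 1.0005612406766227}
```

View pics/top0.png

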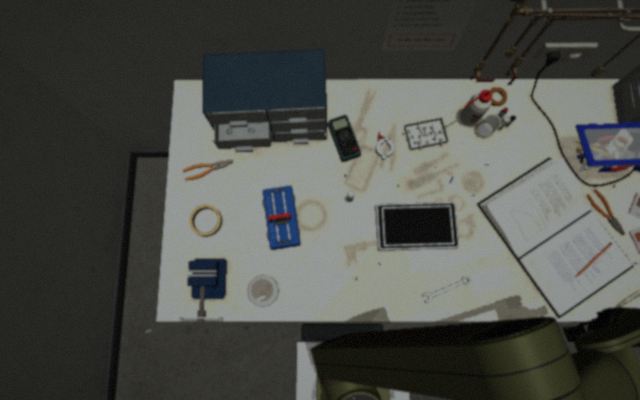

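View pics/scene0.png

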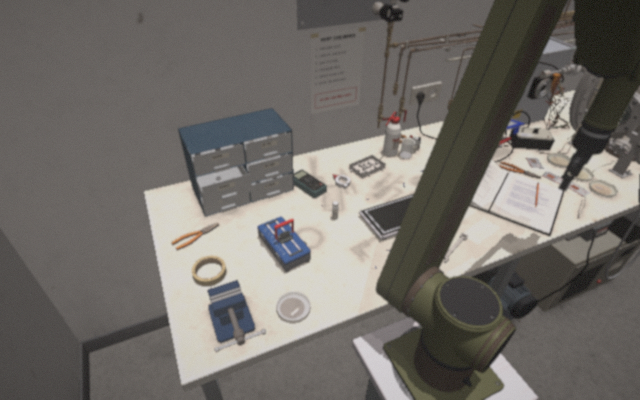

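The top view shows the case at about (282,217), the handle at (279,217), the platform at (417,227) and the vial at (349,197). I'll enlarge that area.

Run:
```python
import cv2
a=cv2.imread("pics/top0.png")[165:265,250:470]
a=cv2.convertScaleAbs(a,alpha=1.6)
cv2.imwrite("pics/crop1.png",cv2.resize(a,None,fx=3.6,fy=3.6,interpolation=cv2.INTER_CUBIC))
```

```text
(no output)
```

View pics/crop1.png

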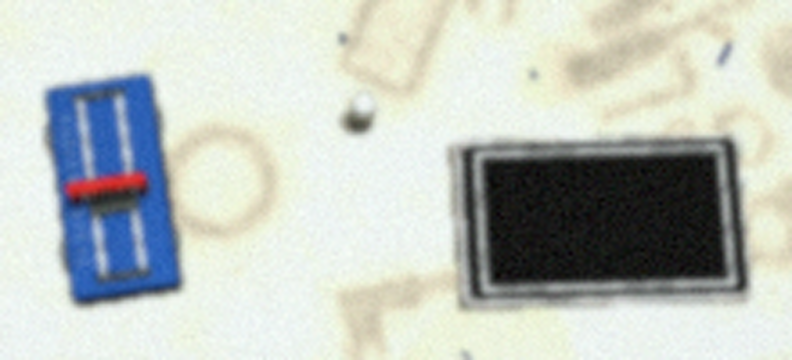

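Case lid corners in the crop: (47,90), (150,75), (181,287), (76,301). Bar ends: (67,190) and (147,181). White frame corners: (473,147), (730,138), (745,287), (478,295). Vial cap at about (362,105).

```bash
cat > h.py <<'E'
from rig import *
import numpy as np, cv2
def ray(K,R,t,uv,z):
    c=-R.T@t; d=R.T@np.linalg.inv(K)@np.array([*uv,1.]); return (c+d*(z-c[2])/d[2])
def px(name,uv,z):
    c=calibration(name); return ray(np.array(c["camera_matrix"]),np.array(c["R"]),np.array(c["t"]),uv,z)
def euler(R):
    return [np.arctan2(R[2,1],R[2,2]),-np.arcsin(R[2,0]),np.arctan2(R[1,0],R[0,0])]
def Rm(e):
    from scipy.spatial.transform import Rotation as Q
    return Q.from_euler('xyz',e).as_matrix()
def wrist_cam(st):
    c=calibration("wrist");T=np.array(c["tool_from_camera"]);Rt=Rm(st["eef_rot"])
    Rwc=Rt@T[:3,:3];p=Rt@T[:3,3]+st["tool_pos"]
    return np.array(c["camera_matrix"]),Rwc.T,-Rwc.T@p
E
python3 - <<'E'
from h import *
def f(p,z): return px("top",(250+(p[0]+.5)/3.6-.5,165+(p[1]+.5)/3.6-.5),z)
L=[f(p,z) for p,z in [((47,90),.05),((150,75),.05),((181,287),.05),((76,301),.05)]]
print(np.round(L,3),np.mean(L,0)); a=(L[0]+L[1]-L[2]-L[3])/2;b=(L[0]+L[3]-L[1]-L[2])/2
print("case len",np.linalg.norm(a),np.linalg.norm(b),"yaw",np.arctan2(a[1],a[0]),np.arctan2(-b[0],b[1]))
B=[f(p,.116) for p in((67,190),(147,181))];print("bar",B,np.mean(B,0), "carr",f((116,203),.071))
F=[f(p,.025) for p in((473,147),(730,138),(745,287),(478,295))]
a=(F[0]+F[1]-F[2]-F[3])/2;b=(F[0]+F[3]-F[1]-F[2])/2
print("frame",np.mean(F,0),np.linalg.norm(a),np.linalg.norm(b),np.arctan2(-b[0],b[1]),np.arctan2(a[1],a[0]))
print("vial",f((362,105),.068))
print(np.round(calibration("wrist")["tool_from_camera"],3))
E
```

```text
[[0.589 0.261 0.05 ]
 [0.602 0.176 0.05 ]
 [0.425 0.148 0.05 ]
 [0.414 0.232 0.05 ]] [0.50742334 0.20420701 0.05      ]
case len 0.1779969402623268 0.08561299796805337 yaw 0.1569745514197912 0.1407256771596081
bar [array([0.49240766, 0.23407054, 0.116     ]), array([0.4994725 , 0.17209042, 0.116     ])] [0.49594008 0.20308048 0.116     ] carr [0.49017882 0.19989451 0.071     ]
frame [ 0.4871596  -0.20302597  0.025     ] 0.12479248334444468 0.21765991651432995 0.032166789891333564 0.019849385849186534
vial [0.571637   0.00115461 0.068     ]
[[-0.001 -0.962 -0.272  0.069]
 [ 1.    -0.001 -0.001  0.001]
 [ 0.    -0.272  0.962 -0.143]
 [ 0.     0.     0.     1.   ]]
```

Run:
```python
from h import *
import pickle
D={}
for n,p,y in (("pad",[0.487,-0.203,0.30],0.03),("case",[0.50,0.203,0.27],1.72)):
    move_to(p,[np.pi,0,y]); dwell(.2)
    s=get_state(); im=capture("wrist"); D[n]=wrist_cam(s)
    cv2.imwrite(f"pics/w_{n}.png",im[:,:,::-1]); print(s["time_s"],s["tool_pos"],s["eef_rot"],s["force"])
pickle.dump(D,open("cams.pkl","wb"))
```

```text
1.9083 [ 0.48664059 -0.20384479  0.29976533] [-3.14153479e+00  4.69847078e-04  2.85646352e-02] [-0.11280188  0.12508032 -0.14408556]
3.6667 [0.50042275 0.20202323 0.27011019] [3.14135598e+00 1.23862153e-04 1.71798451e+00] [-0.79677519  0.1797552   0.02609326]
```

View pics/w_pad.png

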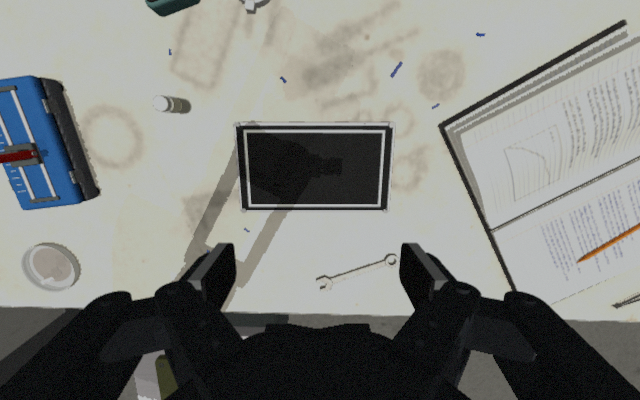

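View pics/w_case.png

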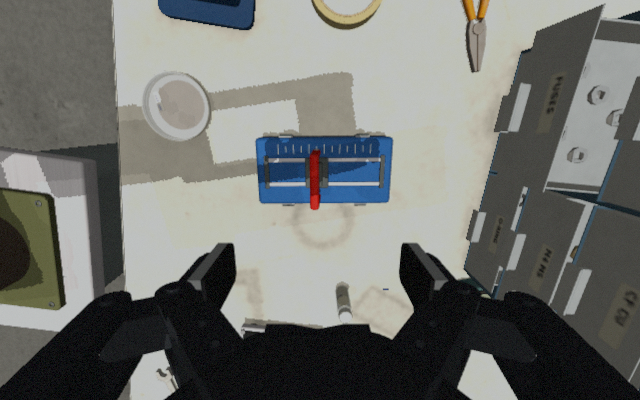

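The pad picture shows the white frame at about (246–386, 129–207). The case picture shows the lid at about (257–391, 136–204), with the bar from (315,151) to (315,208). I'll take one stacked crop for accuracy.

Run:
```python
import cv2,numpy as np
a=cv2.imread("pics/w_pad.png")[115:215,230:400];b=cv2.imread("pics/w_case.png")[120:220,240:410]
a=cv2.convertScaleAbs(a,alpha=1.5)
cv2.imwrite("pics/crop2.png",np.hstack([cv2.resize(x,None,fx=2.3,fy=2.3,interpolation=cv2.INTER_CUBIC) for x in(a,b)]) if 0 else np.vstack([cv2.resize(x,None,fx=3,fy=3,interpolation=cv2.INTER_CUBIC) for x in(a,b)]))
```

```text
(no output)
```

View pics/crop2.png

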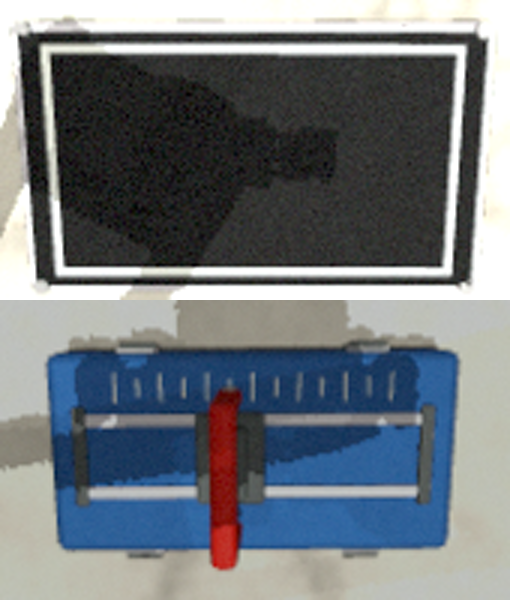

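Run:
```python
from h import *
import pickle
D=pickle.load(open("cams.pkl","rb"))
def f(n,p,z,o): return ray(*D[n],(o[0]+(p[0]+.5)/3-.5,o[1]+(p[1]+.5)/3-.5),z)
def rect(F):
    a=(F[1]+F[2]-F[0]-F[3])/2;b=(F[0]+F[1]-F[2]-F[3])/2
    print(np.mean(F,0),np.linalg.norm(a),np.linalg.norm(b),np.arctan2(a[1],a[0]),np.arctan2(b[1],b[0])-np.pi/2)
rect([f("pad",p,.025,(230,115)) for p in((53,56),(455,54),(448,267),(63,268))])
rect([f("case",p,.05,(240,120)) for p in((50,53),(461,52),(448,248),(63,248))])
B=[f("case",p,.121,(240,120)) for p in((229,93),(225,227))];print(B,np.mean(B,0)); print("carr",f("case",(231,158),.065,(240,120)))
```

```text
[ 0.48371634 -0.20051353  0.025     ] 0.2001848014996422 0.10904144302978862 -1.5397942587659685 -1.5390549093877997
[0.50970106 0.20770661 0.05      ] 0.17609852324959377 0.08737567074078693 0.14721513297168193 0.1534780326379208
[array([0.49361591, 0.23946917, 0.121     ]), array([0.49915657, 0.19129159, 0.121     ])] [0.49638624 0.21538038 0.121     ]
carr [0.49893823 0.20678759 0.065     ]
```

```bash
cat >> h.py <<'E'
TH=0.150; C0=np.array([.5097,.2072]); EX=np.array([np.cos(TH),np.sin(TH)])
def P(h,z): return [*(C0+h*EX),z]
def F(n=5):
    v=[]
    for _ in range(n): v.append(get_state()["force"]); dwell(.04)
    f=np.mean(v,0); return np.round([f[:2]@EX, f[:2]@[-EX[1],EX[0]], f[2]],2)
E
python3 - <<'E'
from h import *
move_to(P(-.0115,.16),[np.pi,0,TH+np.pi/2]); move_l(P(-.0115,.098),rate=.08); 
print(get_state()["time_s"],F())
close(60); s=get_state(); print(s["time_s"],s["grip_width"],s["grip_force"],F())
move_l(P(.045,.098),rate=.05); dwell(.2);print("slid",F())
for z in (.100,.102,.104):
    move_l(P(.045,z),rate=.02); dwell(.15); s=get_state(); print(s["tool_pos"][2],F())
s=get_state();print(s["time_s"],s["tool_pos"])
cv2.imwrite("pics/lift1.png",capture("wrist")[:,:,::-1])
E
```

```text
5.1583 [-0.29  0.04  0.15]
6.05 0.1029094896126085 58.59607815742493 [-0.09 -0.07  2.05]
slid [1.04 0.66 2.37]
0.09917422993885092 [ 1.94  0.19 -6.15]
0.10154616536928365 [-1.54  0.13 -7.66]
0.10416453310710647 [-0.33  0.16 -7.19]
9.775 [0.55445851 0.21397452 0.10409035]
```

View pics/lift1.png

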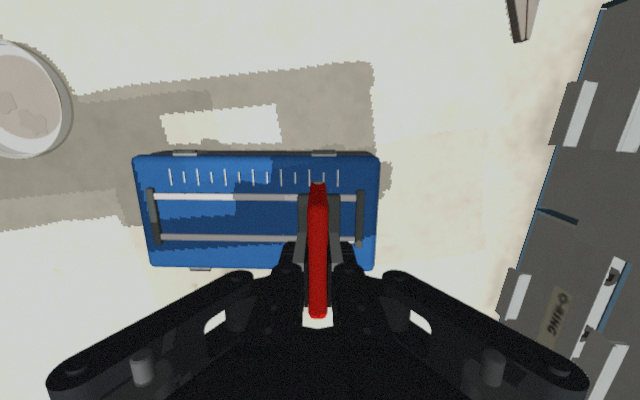

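The picture shows the carriage near the +x stop (about (318,215)), the bar upright in the pads, and the case lifted slightly at its right end. Next I'll test the other end.

Run:
```python
from h import *
move_l(P(.045,.0975),rate=.03); dwell(.1); print(F())
move_l(P(-.045,.0975),rate=.06); dwell(.2);print("slid",F())
for z in (.1005,.1025,.1045):
    move_l(P(-.045,z),rate=.02); dwell(.2); s=get_state(); print(s["tool_pos"][2],F())
move_l(P(-.045,.0975),rate=.03); dwell(.1); print(F(),get_state()["time_s"])
```

```text
[ 2.3  -0.41 -0.87]
slid [ 1.69 -0.84  7.36]
0.09962182229214722 [-1.9   0.2  -4.51]
0.10253590620282985 [-1.41 -0.33 -4.81]
0.10462322960073 [ 1.42 -0.28 -6.51]
[-2.  -1.   5.2] 15.275
```

Run:
```python
from h import *
import pickle
move_l(P(.0095,.0975),rate=.06); dwell(.2)
ims=[];cams=[]
def snap():
    cams.append(wrist_cam(get_state())); ims.append(capture("wrist")[140:285,180:480,::-1])
snap()
for z in (.101,.104,.108,.115):
    move_l(P(.0095,z),rate=.02); dwell(.25); print(get_state()["tool_pos"][2],F())
snap(); s=get_state(); print(s["time_s"],s["torque"])
pickle.dump(cams,open("cams2.pkl","wb"))
cv2.imwrite("pics/lift2.png",np.vstack([cv2.resize(i,None,fx=2,fy=2,interpolation=cv2.INTER_CUBIC) for i in ims]))
```

```text
0.10040991520965421 [-0.06 -0.05 -9.58]
0.10395653515867015 [ 0.61 -0.24 -9.65]
0.10793279769565181 [-0.16  0.06 -9.62]
0.11487458182781965 [-0.07 -0.12 -9.69]
19.9417 [-0.01658719  0.04262267  0.00290158]
```

View pics/lift2.png

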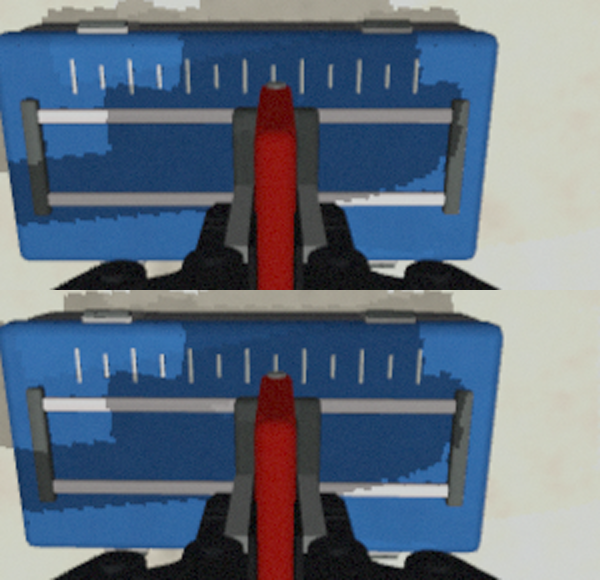

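The top half shows the case standing, the bottom half shows it lifted. Track-end blocks match within about 1–2 px, so it hangs level to about 1°; the ticks put the carriage at about +10 mm, and the weight is 9.7 N. I'll carry it over now.

Run:
```python
from h import *
import pickle
c=pickle.load(open("cams2.pkl","rb"))[0]
for uv in((0,35),(490,35),(28,258),(470,258)):
    p=ray(*c,(180+uv[0]/2,140+uv[1]/2),.05)[:2]-C0; print(np.round([p@EX,p@[-EX[1],EX[0]]],4))
move_l(P(.0095,.225),rate=.06); dwell(.2)
th=-1.540; t=np.array([.4837,-.2005])+.010*np.array([np.cos(th),np.sin(th)])
move_l([*t,.225],[np.pi,0,th+np.pi/2],rate=.1); dwell(.5)
s=get_state();print(s["time_s"],s["tool_pos"],s["eef_rot"],s["force"])
move_l([*t,.145],rate=.06); dwell(.3)
cv2.imwrite("pics/pre.png",np.vstack([capture("top")[165:265,320:520,::-1].repeat(3,0).repeat(3,1), cv2.resize(capture("wrist")[100:290,120:520,::-1],None,fx=1.5,fy=1.5)]))
```

```text
[-0.0843  0.0439]
[0.0849 0.0436]
[-0.0851 -0.0423]
[ 0.0862 -0.0425]
26.9833 [ 0.48400959 -0.2104872   0.22500278] [-3.14158354e+00  2.16816138e-05  3.08107433e-02] [ 0.12771726 -0.01413803 -8.84633342]
```

View pics/pre.png

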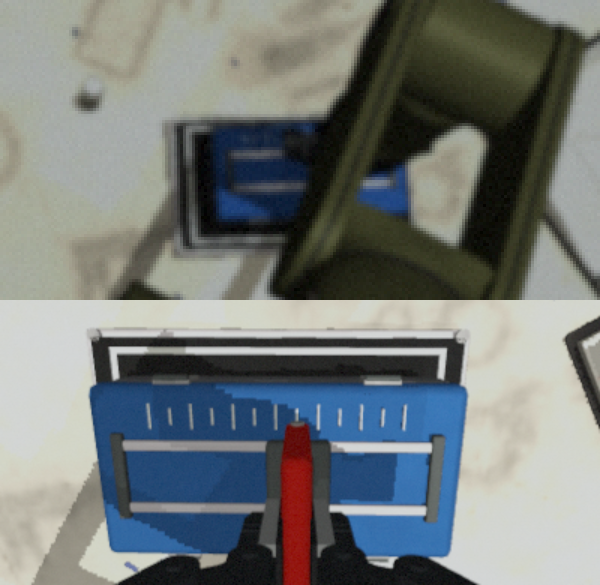

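The case hangs level, square and centred over the frame (lid columns 91–467, frame 109–447 in the lower view), and the vial is still standing. Lowering it now.

Run:
```python
from h import *
s=get_state(); t=s["tool_pos"][:2]
move_l([*t,.128],rate=.03); dwell(.3)
z=.128
while z>.1205:
    z-=.001; move_l([*t,z],rate=.01); dwell(.15); f=F(3)[2]; print(round(z,4),f)
    if f>-1.0: break
dwell(.3); gripper_open(); dwell(.3)
p=get_state()["tool_pos"]; print(p)
move_l([*t,.20],rate=.08); move_l([*t,.32],rate=.15); dwell(.3)
s=get_state(); print(s["time_s"]); c=wrist_cam(s); im=capture("wrist")
import pickle; pickle.dump(c,open("c3.pkl","wb"))
a=cv2.resize(im[:260,120:520,::-1],None,fx=2,fy=2,interpolation=cv2.INTER_CUBIC)
cv2.imwrite("pics/fin.png",a)
```

```text
0.127 -8.96
0.126 -8.97
0.125 -9.22
0.124 -9.12
0.123 -5.87
0.122 5.99
[ 0.48403381 -0.21050992  0.12201201]
36.7333
```

View pics/fin.png

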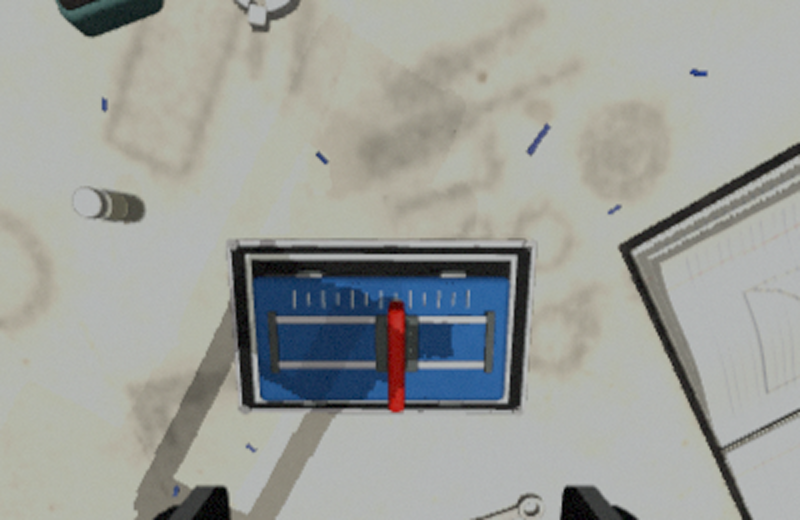

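The case stands square inside the frame (lid corners about (254,277), (511,277), (504,401), (260,401)), and the vial is upright at (90,203). One numeric check, then I'll hand in.

Run:
```python
from h import *
import pickle
c=pickle.load(open("c3.pkl","rb"))
L=[ray(*c,(120+u/2,v/2),.075) for u,v in((254,277),(511,277),(504,401),(260,401))]
m=np.mean(L,0);a=(L[1]+L[2]-L[0]-L[3])/2; print(m,np.linalg.norm(a),np.arctan2(a[1],a[0]))
ok=abs(m[0]-.4837)<.006 and abs(m[1]+.2005)<.006 and abs(np.arctan2(a[1],a[0])+1.54)<.05
print(ok)
if ok: print(close_job())
```

```text
[ 0.48461101 -0.20215517  0.075     ] 0.17733347821798334 -1.5412047476869335
True
the job is handed in; nothing more can be done
None
```

The case is standing square inside the white frame, about 2 mm off centre by the wrist camera; it hung level to about 1° in the trial lift, the vial is still upright, and the job was handed in at about 37 s.

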